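# Shut away the brass ring and bolt the drawer

### The arm

A 6-joint arm with a two-finger parallel gripper is mounted at the origin on the work surface. World frame = base frame: x ahead of the robot, y to its left, z up, the work surface at z = 0. Lengths are in m, angles in rad, forces in N, time in s.
With the tool pointing down it reaches from about 0.25 to 0.8 m from the base axis. Payload 3.9 kg.
Tool frame: the origin (TCP) lies at the centre of the arm's flange, where the gripper is bolted on; the fingertips stand 173 mm ahead of it and the grasp point (between the pads) lies 155 mm ahead of it; z points along the fingers, y is the line along which they close (so a half turn about z gives the same grasp; the last joint's range is limited). The gripper opens to 85 mm and grips with 20 to 120 N. Pads are 22 mm wide; open, the fingers measure 114 mm over their backs; the gripper's body (76 mm by 85 mm) begins 54 mm behind the grasp point. The pads swing forward as they close: fully open they stand 13 mm farther back than shut.
Start: joints at [0, 0.26, -0.138, 1.173, 0, 1.571], TCP at [0.525, 0, 0.405] pointing down, gripper open.
Joint ranges: [-2.78, 2.78], [-0.83, 1.72], [-1.28, 1.37], [-1.9, 2.12], [-1.57, 1.48], [-3.14, 3.14]. Speed limits (rad/s): [2.57, 2.57, 3.14, 3.14, 3.14, 3.14].

### API

Orientations are given as a unit quaternion [x, y, z, w].
In Python, from rig import robot, vision gives the robot as it stands. Calls block until the motion is done:
- robot.goto(position, orientation): joint-space move of the TCP to a pose.
- robot.move_straight(position, frame=None, speed=0.15): straight line of the TCP; frame=None keeps the orientation; speed is the mean speed in m/s.
- robot.movej(angles): joint-space move.
- robot.move_gripper(opening, f_grip=None): finger opening in m; f_grip is the grip in N (None keeps the last); returns when the fingers have stopped.
- robot.pause(seconds).
- robot.ik(position, orientation): joint angles nearest the present ones, or None.
- vision.capture(name): name is "scene" or "side" or "wrist"; returns the picture (400x640x3 uint8, red, green, blue); there is no depth.
- vision.camera_params(name): a dict with "mtx" (3x3 intrinsics, pixels), "eye" and "attitude" of the camera in the world. Camera axes: x right, y up, looking along -z (the intrinsics and any distortion apply to the point x, -y, -z); pixel columns grow to the right and rows downward; lengths in m; the calibration is good to about 2 mm. A picture is of the moment at which its call begins: read the wrist's pose just before it. camera_params takes no time and is no camera call; for the wrist camera it gives the pose at the moment of the call.
A pose or a line that the arm cannot do raises robot.PlanningError and nothing moves.
- robot.job_done(): hands the job in; it is judged then, once.
Readings, each from a call of its own:
- robot.get_time(): time.
- robot.get_joints(): joint angles.
- robot.get_joint_velocities(): joint speeds.
- robot.get_joint_torque(): joint torques, N m.
- robot.get_tcp_pos(): TCP position.
- robot.get_tcp_rot(): TCP orientation.
- robot.get_ft_force(): force on the tool from outside, world axes, zero at the start.
- robot.get_ft_torque(): the same for the moment, N m.
- robot.get_opening(): finger opening in m.
- robot.get_gripper_force(): force on a finger pad.
Only numpy, scipy, OpenCV 4.12 (cv2) and the standard library are available. Lean on these libraries where they do the work, as an engineer would, in place of code of your own. Each camera call takes 0.05 s, during which the arm holds its last target. There are 200 camera calls.

### The job

Both drawers of the small bench chest stand open, one with a brass ring in it and one with a white soldering block. Without gripping or lifting anything, push the drawer with the ring fully shut with the fingertips, then push the red tab of the bolt on top of the chest sideways, as far as it goes, towards that drawer to lock it. Leave the drawer with the white block standing open as it is, and disturb nothing else on the bench.

Things in the scene. Friction and masses are not known exactly. Their poses are not given: they have to be found in the camera images.
- chest: Brown wooden chest fixed to the bench, 180 mm deep (x), 320 wide (y), 100 high; yaw within 0.3 rad. Origin: centre of its underside, on the table. Its -x side (face at x = -90 mm) has the two drawers and looks roughly to the robot; +y is its left half as the robot sees it. The bolt lies on top by the front edge, between brass guides up to 106 mm above the table; a tin stands on the rear half.
- drawer_left (a joint): The chest's left drawer, on its +y side. Value: how far it stands open, in m along the chest's -x: 0 = fully shut (front flush with the chest's face), 0.12 = the stop; both drawers start 0.075 to 0.11 open. Slides with 1 to 2 N and stays where it is left; no latch, no spring.
- drawer_right (a joint): The chest's right drawer, on its -y side. Value: how far it stands open, in m along the chest's -x: 0 = fully shut (front flush with the chest's face), 0.12 = the stop; both drawers start 0.075 to 0.11 open. Slides with 1 to 2 N and stays where it is left; no latch, no spring.
- drawer_left_front (a point): Point on the outer face of the left drawer's front panel, on its centre line, 68 mm above the table; moves with the drawer. Shut, it lies at x = -90, y = +82.5 mm in the chest's frame. Panel: pale wood, 127 mm wide, 15 thick, from 12 to 86 mm above the table. A round brass knob (18 mm across, 16 mm proud) sits on the centre line, its centre 42 mm above the table.
- drawer_right_front (a point): Point on the outer face of the right drawer's front panel, on its centre line, 68 mm above the table; moves with the drawer. Shut, it lies at x = -90, y = -82.5 mm in the chest's frame. Panel: pale wood, 127 mm wide, 15 thick, from 12 to 86 mm above the table. A round brass knob (18 mm across, 16 mm proud) sits on the centre line, its centre 42 mm above the table.
- bolt (a joint): The chest's sliding bolt, a steel plate with a red tab. Value: offset in m along the chest's +y; starts near 0 (middle, locks neither); +0.035 = the stop that locks the left (+y) drawer, -0.035 = the stop that locks the right (-y) one. Slides with 1.5 to 3 N, stays where it is left. Must not be slid in front of a drawer that is still open.
- bolt_tab (a point): Centre of the top of the bolt's upright red tab, 126 mm above the table, at x = -70 mm in the chest's frame; moves with the bolt. Tab: 14 mm thick along chest y (the way it slides), 30 mm along x, 20 mm high above its steel plate (47 by 60 mm). From the plate a 24 mm wide tongue hangs 30 mm down before the chest's face, up to 9 mm out, between the drawers.
- ring: Loose brass ring, 40 mm outside, 28 mm inside, 12 mm high, lying flat in one of the drawers on blue felt, 19 mm above the table. Origin: centre of its underside. Its y in the chest's frame tells the drawer (positive: left).
- solder_block: Loose white soldering block, 36 by 28 by 18 mm, lying in the other drawer at the same height. Origin: centre of its underside.
- mallet: Bystander: mallet with yellow faces and wooden handle lying on the bench, 230 mm long, 36 mm high; origin under its head.
- bench_block: Bystander: polished steel block, 75 by 75 by 22 mm; origin centre of the underside.
- cup: Bystander: steel cup with two dark side handles, 80 mm across without them, 50 mm high; origin centre of the underside.
- screwdriver: Bystander: screwdriver with wooden handle lying on the bench, 180 mm long, 26 mm high; origin under its middle.
- clamp: Bystander: aluminium clamp lying flat, about 160 (with its screw) by 70 by 20 mm; origin under the middle of its back bar.
- tin: Bystander: small round green tin, 44 mm across, 20 mm high, standing on the rear half of the chest's top (its top 120 mm above the table); origin centre of the underside.

How it is judged:
By the outcome, as a careful person would: the job done as asked, in the order asked, and still so for the second after the job is handed in, with the robot touching nothing.
It also fails if it takes over 48 s, if anything falls off the work surface, if the arm or the gripper's body presses on something with over 40 N, if the wrist force passes 120 N, or if a joint passes its speed limit or range.

## Working session

There is one attempt and no reset: what is moved stays moved. The work goes in short steps, each a Python script; the robot and the scene stay as the last script left them, time stands still between calls to the robot, and variables do not carry over. Pictures are saved under pics/ and viewed, at most 10 in all, crops included, and the job is handed in when it is done.

```bash
ls; mkdir -p pics; python3 - <<'E'
from rig import robot, vision
import cv2
for n in ["scene","side"]:
    cv2.imwrite(f"pics/{n}0.png",cv2.cvtColor(vision.capture(n),cv2.COLOR_RGB2BGR))
for n in ["scene","side","wrist"]: print(n,vision.camera_params(n))
print(robot.get_tcp_rot(),robot.get_opening())
E
```

```text
pics
scene {'mtx': array([[511.80972518,   0.        , 317.69051285],
       [  0.        , 511.80972518, 200.36853923],
       [  0.        ,   0.        ,   1.        ]]), 'eye': array([ 1.23379412, -0.37474973,  1.2708169 ]), 'attitude': array([0.25292681, 0.15634017, 0.49263687, 0.81785983])}
side {'mtx': array([[476.52350221,   0.        , 317.43323198],
       [  0.        , 476.52350221, 197.91044966],
       [  0.        ,   0.        ,   1.        ]]), 'eye': array([ 0.15506983, -0.79593047,  1.17876219]), 'attitude': array([ 0.32520255, -0.07120065, -0.21362865,  0.91844247])}
wrist {'mtx': array([[293.15202011,   0.        , 323.03981784],
       [  0.        , 293.15202011, 198.45663243],
       [  0.        ,   0.        ,   1.        ]]), 'eye': array([0.52316022, 0.08449187, 0.37268624]), 'attitude': array([-1.65464964e-01,  7.87611758e-04,  1.34706928e-04,  9.86215345e-01])}
[ 7.07106888e-01  7.07106145e-01 -6.06573722e-04 -6.16422493e-04] 0.08545765531705851
```

View pics/scene0.png

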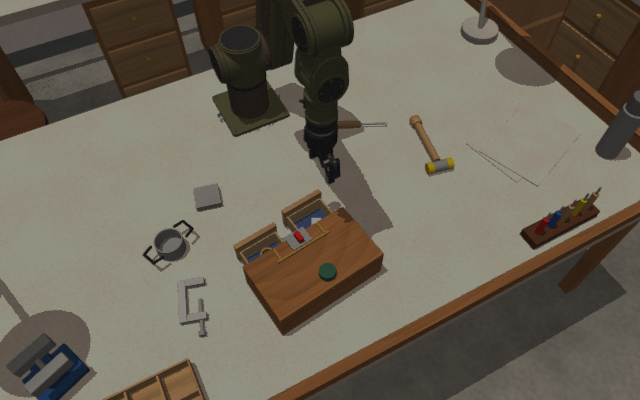

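View pics/side0.png

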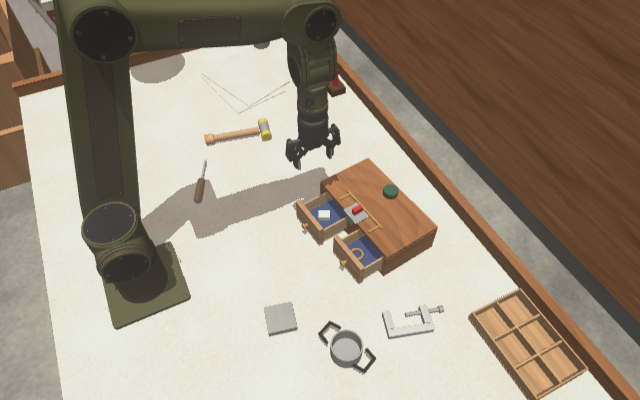

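The scene view shows the chest at about (310,265), and the side view shows it at about (370,220). The ring is at side (357,254) in the near (−y, right) drawer. The white block is at (324,214) in the left drawer. I'll zoom in to pick out features.

```bash
cat > h.py <<'E'
import numpy as np, cv2
from scipy.spatial.transform import Rotation as R
def ray(p,uv):
    k=p["mtx"]; d=np.array([(uv[0]-k[0,2])/k[0,0],-(uv[1]-k[1,2])/k[1,1],-1])
    return np.array(p["eye"]),R.from_quat(p["attitude"]).apply(d)
def onz(p,uv,z):
    o,d=ray(p,uv); return o+d*(z-o[2])/d[2]
def proj(p,X):
    c=R.from_quat(p["attitude"]).inv().apply(np.array(X)-p["eye"]); k=p["mtx"]
    return np.array([k[0,0]*c[0]/-c[2]+k[0,2], k[1,1]*-c[1]/-c[2]+k[1,2]])
E
python3 - <<'E'
import cv2,numpy as np
from h import *
from rig import vision
a=cv2.imread("pics/scene0.png")[185:335,225:390]; b=cv2.imread("pics/side0.png")[150:285,285:445]
cv2.imwrite("pics/c1.png",cv2.resize(a,None,fx=4,fy=4,interpolation=cv2.INTER_CUBIC)[:600,:660])
cv2.imwrite("pics/c2.png",cv2.resize(b,None,fx=4,fy=4,interpolation=cv2.INTER_CUBIC))
# red tab, both views
for n in ["scene","side"]:
    im=cv2.imread(f"pics/{n}0.png").astype(int); m=(im[...,2]>120)&(im[...,1]<60)&(im[...,0]<70)
    y0,x0=(185,225) if n=="scene" else (150,285)
    ys,xs=np.nonzero(m[y0:y0+150,x0:x0+165]); uv=(xs.mean()+x0,ys.mean()+y0)
    print(n,"red",uv,len(xs),onz(vision.camera_params(n),uv,.12))
E
```

```text
scene red (np.float64(298.0681818181818), np.float64(235.0)) 44 [ 0.60100979 -0.10808288  0.12      ]
side red (np.float64(356.5), np.float64(211.14285714285714)) 14 [ 0.59879539 -0.1158193   0.12      ]
```

View pics/c1.png

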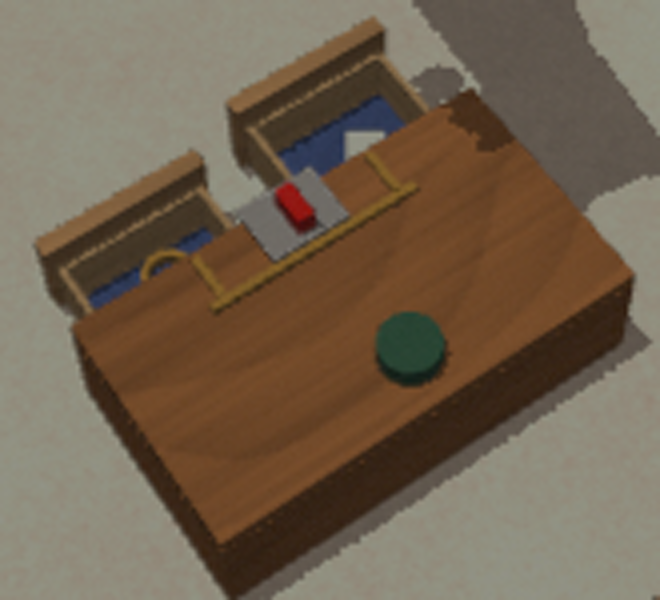

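View pics/c2.png

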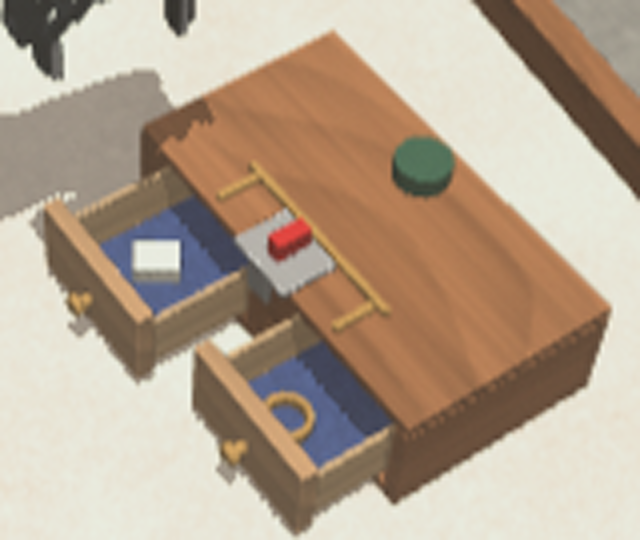

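The crops show these features:
- **Chest top corners:** scene crop (75,327), (470,90), (632,275), (220,542); side crop (405,432), (145,127), (333,32), (610,308).
- **Right panel's outer top edge:** scene (37,243)–(195,150); side (197,345)–(297,475).
- **Ring:** right drawer. **White block:** left drawer.

```bash
python3 - <<'E'
from h import *
from rig import vision,robot
off={"scene":(225,185),"side":(285,150)}
C={"scene":[(75,327),(470,90),(632,275),(220,542)],"side":[(405,432),(145,127),(333,32),(610,308)]}
PE={"scene":[(37,243),(195,150),(228,103),(380,20)],"side":[(297,475),(197,345),(142,322),(45,207)]}
L=np.array([(-.09,-.16),(-.09,.16),(.09,.16),(.09,-.16)])
f=lambda n,q,z: onz(vision.camera_params(n),((q[0]+.5)/4-.5+off[n][0],(q[1]+.5)/4-.5+off[n][1]),z)[:2]
P={n:np.array([f(n,q,.1) for q in C[n]]) for n in C}
def fit(W):
    c=W.mean(0); H=L.T@(W-c); a=np.arctan2(H[0,1]-H[1,0],H[0,0]+H[1,1]); M=np.array([[np.cos(a),-np.sin(a)],[np.sin(a),np.cos(a)]])
    return c,a,M,(W-c)@M-L
for n,W in list(P.items())+[("mean",(P["scene"]+P["side"])/2)]:
    c,a,M,r=fit(W); print(n,c.round(4),a.round(4),(r*1000).round(1).tolist())
for n in PE: print(n,"panel edges chest frame",(np.array([(f(n,q,.086)-c)@M for q in PE[n]])*1000).round(1).tolist())
for n,uv in [("scene",(298.07,235)),("side",(356.5,211.1))]: print("tab",((onz(vision.camera_params(n),uv,.122)[:2]-c)@M*1000).round(1))
np.savez("chest.npz",c=c,a=a)
d=np.array([[np.cos(a),np.sin(a)],[-np.sin(a),np.cos(a)]])
for s in (1,-1):
    X=s*np.array([*d[0],0]); Z=np.array([0,0,-1.]); q=R.from_matrix(np.c_[X,np.cross(Z,X),Z]).as_quat()
    for lx,ly,z in [(-.25,-.0825,.3),(-.22,-.0825,.24),(-.1,-.0825,.24),(-.07,.05,.29)]:
        w=c+d.T@[lx,ly]; j=robot.ik([*w,z],q); print(s,w.round(3),None if j is None else np.round(j,2))
E
```

```text
scene [ 0.6746 -0.1019] 0.1248 [[2.9, 3.1], [1.6, -2.4], [-2.0, -2.4], [-2.6, 1.7]]
side [ 0.6723 -0.1035] 0.1223 [[-0.5, 1.1], [2.3, -2.2], [-1.7, -1.1], [-0.1, 2.3]]
mean [ 0.6734 -0.1027] 0.1235 [[1.2, 2.1], [1.9, -2.3], [-1.8, -1.8], [-1.3, 2.0]]
scene panel edges chest frame [[-161.4, -143.5], [-162.9, -18.9], [-182.5, 20.3], [-180.0, 147.3]]
side panel edges chest frame [[-165.1, -140.4], [-161.7, -19.0], [-182.8, 18.2], [-185.8, 143.1]]
tab [-71.5   3. ]
tab [-76.6  -4.9]
1 [ 0.436 -0.215] [-0.46  0.27 -0.42  0.88  0.    2.56]
1 [ 0.465 -0.212] [-0.43  0.37 -0.45  0.75  0.    2.59]
1 [ 0.584 -0.197] [-0.33  0.52 -0.18  0.87  0.    2.69]
1 [ 0.598 -0.062] [-0.1   0.45 -0.15  0.97  0.    2.92]
-1 [ 0.436 -0.215] [-0.46  0.27 -0.42  0.88  0.   -0.58]
-1 [ 0.465 -0.212] [-0.43  0.37 -0.45  0.75  0.   -0.55]
-1 [ 0.584 -0.197] [-0.33  0.52 -0.18  0.87  0.   -0.45]
-1 [ 0.598 -0.062] [-0.1   0.45 -0.15  0.97  0.   -0.23]
```

```bash
cat >> h.py <<'E'
from rig import robot, vision
d=np.load("chest.npz") if __import__("os").path.exists("chest.npz") else None
c,a=d["c"],float(d["a"]); M=np.array([[np.cos(a),-np.sin(a)],[np.sin(a),np.cos(a)]])
Q=R.from_matrix(np.c_[[*M[:,0],0],np.cross([0,0,-1],[*M[:,0],0]),[0,0,-1.]]).as_quat()
W=lambda x,y,z:[*(c+M@[x,y]),z+.173]           # chest x,y, fingertip height
def force(): return M.T@robot.get_ft_force()[:2]
def where(): return M.T@(np.array(robot.get_tcp_pos())[:2]-c)
def shot(n,name,box=None,k=4):
    im=cv2.cvtColor(vision.capture(n),cv2.COLOR_RGB2BGR)
    if box: x,y,w,h=box; im=cv2.resize(im[y:y+h,x:x+w],None,fx=k,fy=k,interpolation=cv2.INTER_CUBIC)
    cv2.imwrite(f"pics/{name}.png",im)
E
python3 - <<'E'
from h import *
robot.move_gripper(0.0)
robot.goto(W(-.225,-.0825,.2),Q)
robot.move_straight(W(-.225,-.0825,.068),speed=.12)
print(robot.get_time(),where(),robot.get_tcp_pos(),force(),robot.get_opening())
for n in ("side","scene"):
  print(n,proj(vision.camera_params(n),W(-.225,-.0825,.068-.173)), proj(vision.camera_params(n),W(-.225,-.0825,.055-.173)))
shot("side","s1",(260,150,190,145))
E
```

```text
3.075 [-0.224575   -0.08265003] [ 0.46075141 -0.21241473  0.24164427] [ 0.42078014 -0.26117188] -3.209859672837158e-05
side [327.61600862 266.81724417] [327.57524495 269.295531  ]
scene [242.63782742 221.22560367] [243.22837108 223.70500777]
```

View pics/s1.png

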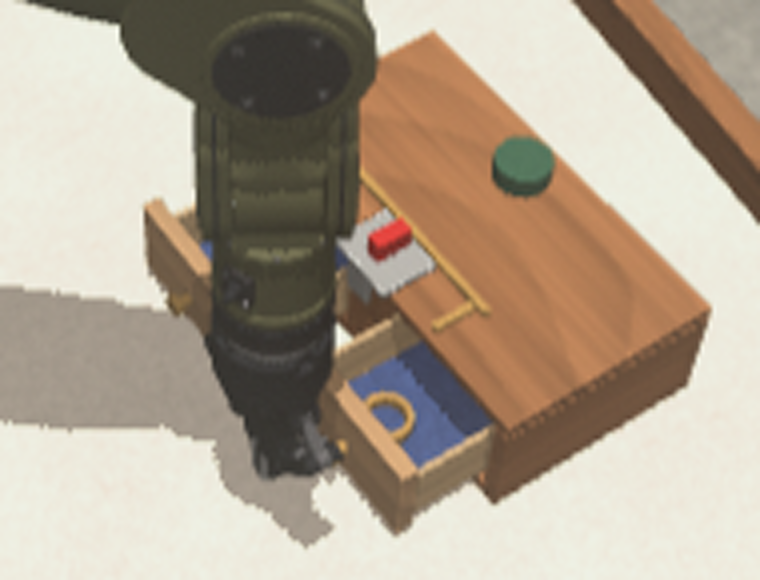

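The fingertips sit at about crop (270,470), which matches the prediction for 173 mm with the gripper shut, clear in front of the right panel. Next I push the drawer, watching the force.

```bash
python3 - <<'E'
from h import *
y=-.0825; f0=force()
robot.move_straight(W(-.185,y,.068),speed=.08)
x=-.185; log=[]
while x<-.092:
    step=.01 if x<-.116 else .002
    x+=step; robot.move_straight(W(x,y,.068),speed=.06 if step>.005 else .03)
    F=(force()-f0)[0]; log.append((round(x,3),round(where()[0],4),round(F,2)))
    if F<-7: break
print(log,robot.get_time())
shot("side","s2",(260,150,190,145))
E
```

```text
[(-0.175, np.float64(-0.1747), np.float64(-0.23)), (-0.165, np.float64(-0.1644), np.float64(0.32)), (-0.155, np.float64(-0.1543), np.float64(-0.06)), (-0.145, np.float64(-0.1443), np.float64(-0.44)), (-0.135, np.float64(-0.1343), np.float64(-1.03)), (-0.125, np.float64(-0.1243), np.float64(-1.08)), (-0.115, np.float64(-0.1143), np.float64(-0.23)), (-0.113, np.float64(-0.1129), np.float64(0.53)), (-0.111, np.float64(-0.111), np.float64(-0.05)), (-0.109, np.float64(-0.1089), np.float64(-0.47)), (-0.107, np.float64(-0.1068), np.float64(-0.89)), (-0.105, np.float64(-0.1048), np.float64(-1.42)), (-0.103, np.float64(-0.1028), np.float64(-0.31)), (-0.101, np.float64(-0.1008), np.float64(-0.78)), (-0.099, np.float64(-0.0992), np.float64(-3.1)), (-0.097, np.float64(-0.0987), np.float64(-6.86)), (-0.095, np.float64(-0.0981), np.float64(-11.7))] 8.4917
```

View pics/s2.png

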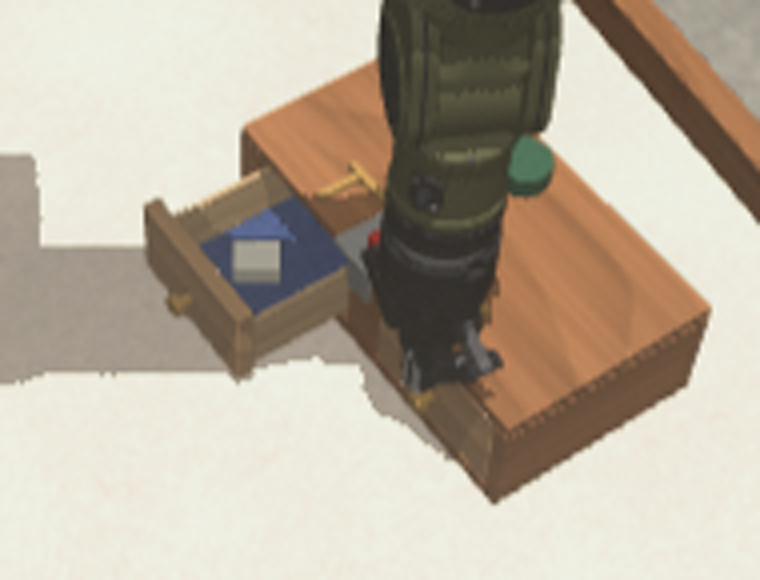

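The drawer is shut: the force rose to 12 N at flush, and the panel is level with the face at about (440,420). Next I retreat, rise over, and push the tab towards −y.

```bash
python3 - <<'E'
from h import *
robot.move_straight(W(-.16,-.0825,.068),speed=.08)
robot.move_straight(W(-.16,-.0825,.19),speed=.15)
shot("side","s3a",(260,150,190,145))
robot.move_straight(W(-.07,.05,.19),speed=.15)
robot.move_straight(W(-.07,.05,.125),speed=.1)
f0=np.array(robot.get_ft_force())
robot.move_straight(W(-.07,.05,.114),speed=.03)
print("fz",np.array(robot.get_ft_force())-f0)
f0=force(); y=.05; log=[]
while y>-.03:
    step=.006 if y>.001 else .002
    y-=step; robot.move_straight(W(-.07,y,.114),speed=.04 if step>.005 else .03)
    F=(force()-f0)[1]; log.append((round(y,3),round(where()[1]*1e3,1),round(F,1)))
    if F>9: break
print([tuple(map(float,l)) for l in log],robot.get_time())
E
```

```text
fz [-0.74479074 -0.56810185 -0.2765577 ]
[(0.044, 43.6, 0.4), (0.038, 37.7, 0.1), (0.032, 31.7, 0.3), (0.026, 25.7, 0.2), (0.02, 19.7, -0.3), (0.014, 13.6, -0.5), (0.008, 7.6, -0.2), (0.002, 1.5, -0.2), (-0.004, -4.4, 0.9), (-0.006, -6.1, 0.7), (-0.008, -8.1, 1.2), (-0.01, -10.1, 0.6), (-0.012, -12.2, -0.6), (-0.014, -14.2, 0.7), (-0.016, -15.5, 3.9), (-0.018, -16.3, 9.0)] 17.5
```

The bolt stopped firmly at about the expected place. I'll back off, lift clear and look.

```bash
python3 - <<'E'
from h import *
robot.move_straight(W(-.07,.02,.114),speed=.08)
robot.move_straight(W(-.07,.02,.2),speed=.15)
robot.move_straight(W(-.22,.1,.26),speed=.2)
print(robot.get_time())
shot("side","s4",(260,150,190,145)); shot("scene","s5",(225,175,175,145))
E
```

```text
19.9
```

View pics/s4.png

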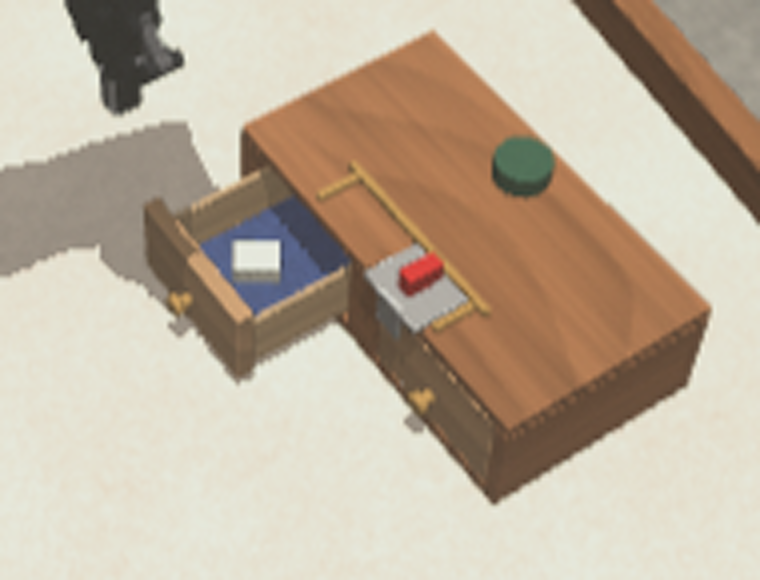

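View pics/s5.png

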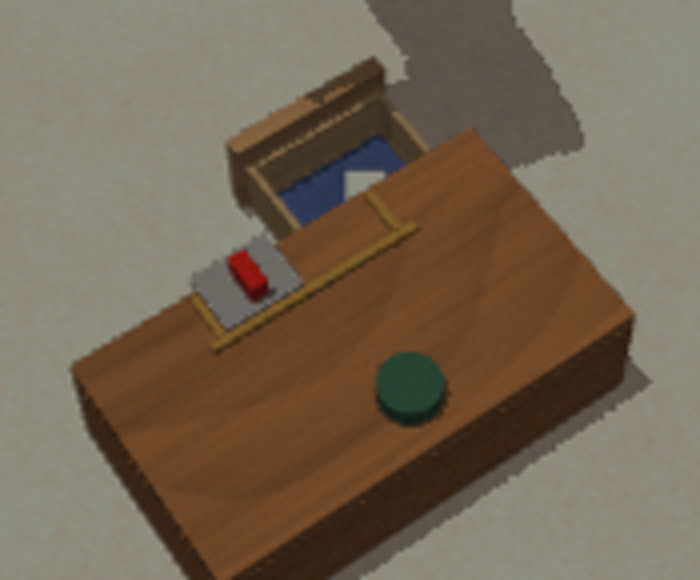

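The plate is against the right guide (side (440,320)) with its tongue in front of the shut right drawer. The left drawer and white block are unchanged, and the tin has not moved.

```bash
python3 -c "
from rig import robot
print(robot.job_done())"
```

```text
the job is handed in; nothing more can be done
None
```

I pushed the right drawer, the one with the ring, fully shut and slid the bolt to its right-hand stop to lock it. The left drawer with the white block still stands open as it was, and the job is handed in at about 20 s on the robot's clock.

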